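Snug the tapered vent plug of a water filter and open its inlet

TASK

The countertop water filter has a new cartridge and is to go back into service. Turn its tapered vent plug clockwise until it is snug, at a torque of about half a newton metre; do not overtighten it, since the plastic head splits from about 0.8 newton metres. Then swing the inlet lever fully open, in line with the inlet pipe and pointing away from the filter head, and leave the glass, cup, tin and candle standing round the filter where they are.

Things in the scene. Friction and masses are not known exactly. Their poses are not given: they have to be found in the camera images.
- filter: White countertop water filter on a grey base plate (150 x 310 x 10 mm), fixed. Origin: on the worktop under the plug's axis; at yaw 0 its x points away from the robot. Square white head 104 x 104 mm, top 120 mm up, with a port boss in its middle 4 mm higher. The inlet pipe (20 mm thick, axis 98 mm up) leaves the head to +y and bends down at y = 175 mm; a thin outlet spout leaves to -y, lower than the head.
- plug: Steel tapered plug, started in its thread; turns about the vertical, clockwise from above tightens. It drags at 0.1 to 0.2 N m at first; after an unknown 0.4 to 1.9 rad the taper binds and the torque rises by about 0.2 N m per 0.1 rad, with no stop. Snug is 0.35 to 0.8 N m, aim at 0.5. It stays tight when let go. Origin on its axis at the top of the boss, 124 mm up; x along its grip bar.
- plug_grip (a point): Centre of the plug's grip bar, on the plug's axis, 156 mm above the worktop. The bar is level, 50 mm long (this point's x), 18 mm thick (its y), 24 mm tall, 28 mm from its centre down to a flat collar on the boss; nothing stands beside it. Pinch it across its thickness. It twists against the plug by 0.25 rad per N m and springs back by that when let go. Only the torque tells when the plug is snug.
- valve_axis (a point): Point on the lever's vertical pivot axis at the lever's mid-height, 140 mm above the worktop, 112 mm to the filter's +y of the plug's axis. Fixed to the filter.
- lever_tip (a point): Point on the centre line of the lever near its free end, 60 mm from the pivot axis, at mid-height (140 mm above the worktop). The lever is a flat steel bar 12 mm wide and 13 mm tall that ends 80 mm from its pivot (hub 26 mm in diameter). The pipe's upper side lies 32 mm below the lever's mid-height, the valve body's 25 mm.
- lever (a joint): Angle of the inlet lever, rad. Near 0 it is closed and points to the filter's -x (square to the pipe); it turns clockwise seen from above, and at 1.571, its stop, it is fully open, in line with the pipe and pointing to the filter's +y. Turns with about 0.12 N m and stays where it is left.
- tumbler: Clear drinking glass, 78 mm wide, 102 mm tall, loose, on the worktop in front of the filter. Origin: centre of its underside. Not to be disturbed.
- cup: White espresso cup, 61 x 78 mm, 54 mm tall, loose. Origin: centre of its underside. Not to be disturbed.
- tin: Round food tin, 75 mm wide, 58 mm tall, loose. Origin: centre of its underside. Not to be disturbed.
- candle: Candle in a glass, 76 mm wide, 90 mm tall, loose. Origin: centre of its underside. Not to be disturbed.

How it is judged:
By the outcome, as a careful person would: the job done as asked, in the order asked, and still so for the second after the job is handed in, with the robot touching nothing.
It also fails if it takes over 64 s, if anything falls off the work surface, if the arm or the gripper's body presses on something with over 40 N, if the wrist force passes 120 N, or if a joint passes its speed limit or range.

ROBOT

A 7-joint arm with a two-finger parallel gripper is mounted at the origin on a cart in front of the work surface, level with it; the furniture and walls round the work are solid. World frame = base frame: x ahead of the robot, y to its left, z up, the work surface at z = 0. Lengths are in m, angles in rad, forces in N, time in s.
With the tool pointing down it reaches from about 0.4 to 0.85 m from the base axis. Payload 10.4 kg.
Tool frame: the origin (TCP) lies midway between the tips of the shut fingers; the grasp point (between the pads) lies 19 mm behind it; z points along the fingers, y is the line along which they close (so a half turn about z gives the same grasp; the last joint's range is limited). The gripper opens to 87 mm and grips with 3 to 60 N. Pads are 19 mm wide; open, the fingers measure 117 mm over their backs; the gripper's body (75 mm by 190 mm) begins 51 mm behind the grasp point.
Start: joints at [1.105, 0.332, -0.065, 1.46, 0.022, 1.35, -0.088], TCP at [0.268, -0.565, 0.223] pointing down, gripper open.
Joint ranges: [-2.6, 2.6], [-0.5, 2.12], [-1.47, 1.34], [0.16, 2.42], [-1.27, 4.41], [0.06, 2.06], [-2.6, 2.6]. Speed limits (rad/s): [2.22, 2.22, 2.79, 2.79, 3.14, 3.14, 3.14].

INTERFACE

Orientations are given as a unit quaternion [x, y, z, w].
In Python, from bench import r gives the robot as it stands.
- The arm moves only by the tool arm_command, never from a script. Its arguments are lists of equal length, an entry for each row: "xyz": the shift along the world's x, y, z in m, a list of three; "rot": the turn, a rotation vector about the world's x, y, z in rad, a list of three. In form: {"xyz": [[tx, ty, tz], ...], "rot": [[ax, ay, az], ...]}. A call has 1 to 20 rows; each row is the pose to reach, as a shift and turn from the pose commanded when the call began; what a row does not reach only later rows make up. A row lasts 1/12 s, in which the tool goes at most 41.7 mm and 7.16 degrees, less where a joint would pass 70% of its speed; a pose out of reach is approached as far as the arm can. A call with a gripper value outside its range is refused whole. "grip" is the opening, from 0 (shut) to 1 (fully open), set as the call begins (left out, the last holds). The fingers move at their own pace and stop on an object; "squeeze" is the grip in N (left out, the last holds). Time passes only in rows, so rows that repeat a pose let the fingers close. It gives the time, the measured TCP pose, the force, the opening and the grip force at its end, in the units of the state.
- r.read_state(): the state, without advancing time (a new reading comes with each control period).
- r.camera(name): name is "scene" or "top" or "wrist"; returns the picture (420x560x3 uint8, red, green, blue); there is no depth.
- r.camera_model(name): a dict with "fx", "fy", "cx", "cy" (pixels), "k1" (the pictures are not rectified: a ray, as slopes to the right and down, at radius r is drawn at 1 + k1 r^2 times it, then the intrinsics apply), "T" (4x4, takes a point from camera to world coordinates). Camera axes: x right, y up, looking along -z (the intrinsics and any distortion apply to the point x, -y, -z); pixel columns grow to the right and rows downward; lengths in m; the calibration is good to about 2 mm. A picture is of the moment at which its call begins: read the wrist's pose just before it. camera_model takes no time and is no camera call; for the wrist camera it gives the pose at the moment of the call.
- r.close_job(): hands the job in; it is judged then, once.
Trained networks look in the newest picture that a camera, given by its name, has taken for a name from the list of things; names that differ only in an ending like _2 or _b are one class to them, and where a whole thing is asked for, a point or a joint stands for the part that bears it (a point fixed in the world has none). Each returns a list of dicts, best first, with "conf" (0 to 1); they miss things now and then, are a little off and sometimes report something else, mostly with a low value. They report only what shows in the picture. A call takes as long as a camera call.
- r.look_for(label, camera): "at" ([x, y, z] in m, in the coordinates of the camera as it stood for that picture, good to about 4 mm: the middle of the surface that is visible of it).
- r.spot_point(label, camera): "at" ([x, y, z] in m, in the coordinates of the camera as it stood for that picture, good to about 4 mm: a listed point, or the origin of a listed thing).
The state is a dict: "time": time; "joint_positions": joint angles; "joint_vel": joint speeds; "joint_torque": joint torques, N m; "ee_pos": TCP position; "eef_rot": TCP orientation; "ft_force": force on the tool from outside, world axes, zero at the start; "torque": the same for the moment, N m; "width": finger opening in m; "grip_force": force on a finger pad.
Only numpy, scipy, OpenCV 4.12 (cv2) and the standard library are available. Lean on these libraries where they do the work, as an engineer would, in place of code of your own. Each camera call takes 0.05 s, during which the arm holds its last target. There are 200 camera calls.

## Working session

There is one attempt and no reset: what is moved stays moved. The work goes in short steps, Python scripts to look and compute and a tool call to move; the robot and the scene stay as the last step left them, time stands still between calls to the robot, and variables do not carry over. Pictures are saved under pics/ and viewed, at most 10 in all, crops included, and the job is handed in when it is done.

Besides the shell and the picture viewer there is one more tool, called in YAML: its name, and indented under it one key for each argument. arm_command: Moves the arm, as the interface text tells. Its arguments: {"type":"object","properties":{"xyz":{"type":"array"},"rot":{"type":"array"},"grip":{"type":"number"},"squeeze":{"type":"number"}},"required":["xyz","rot"]}

```bash
mkdir -p pics
cat > h.py <<'E'
import numpy as np,cv2
from bench import r
def W(cam,p):
    T=np.array(r.camera_model(cam)["T"]); return T[:3,:3]@np.array(p)+T[:3,3]
def snap(cam,fn=None):
    im=r.camera(cam)
    if fn: cv2.imwrite('pics/'+fn,cv2.cvtColor(np.asarray(im),cv2.COLOR_RGB2BGR))
    return im
def find(labels,cam,f):
    for l in labels:
        for d in getattr(r,f)(l,cam)[:2]:
            print(cam,f,l,round(d['conf'],2),W(cam,d['at']).round(4))
E
python3 - <<'E'
from h import *
s=snap('scene','s1.png');t=snap('top','t1.png')
cv2.imwrite('pics/a.png',cv2.resize(cv2.cvtColor(np.hstack([s,t]),cv2.COLOR_RGB2BGR),(800,300)))
for c in('scene','top'):
    find(['filter','plug_grip','valve_axis','lever_tip','tumbler','cup','tin','candle'],c,'spot_point')
print(r.read_state())
E
```

```text
scene spot_point filter 0.93 [0.5821 0.0344 0.0053]
scene spot_point plug_grip 0.72 [0.5838 0.0377 0.1559]
scene spot_point valve_axis 0.81 [0.5717 0.1518 0.1406]
scene spot_point lever_tip 0.72 [0.5122 0.1493 0.1376]
scene spot_point tumbler 0.59 [ 0.4434 -0.0632  0.0025]
scene spot_point cup 0.65 [0.3755 0.3352 0.0026]
scene spot_point tin 0.59 [ 0.7499 -0.0075  0.0021]
top spot_point filter 0.76 [0.5868 0.0361 0.002 ]
top spot_point plug_grip 0.48 [0.5822 0.0389 0.1546]
top spot_point valve_axis 0.72 [0.5715 0.1474 0.1428]
top spot_point lever_tip 0.52 [0.5113 0.148  0.1386]
top spot_point tumbler 0.84 [ 0.4451 -0.0673  0.0013]
top spot_point tin 0.61 [ 0.7531 -0.0097 -0.002 ]
top spot_point candle 0.93 [ 0.4256 -0.4069 -0.0047]
{'time': 0.9, 'joint_positions': array([ 1.105381  ,  0.33216309, -0.0646939 ,  1.46008939,  0.02158499,
        1.34990794, -0.08846331]), 'joint_vel': array([-0.0017247 ,  0.00161132, -0.00019703, -0.00157761, -0.0001602 ,
       -0.0003355 , -0.00055031]), 'joint_torque': array([ 2.97978622e-04, -6.23040390e+01,  2.42153881e-02, -3.90126336e+01,
       -6.13633543e-02,  3.14366457e-02,  1.18607818e-05]), 'ee_pos': array([ 0.26783167, -0.56473189,  0.22260364]), 'eef_rot': array([9.75585921e-01, 2.19618094e-01, 2.97297381e-05, 5.72225004e-05]), 'ft_force': array([-0.4565547 ,  0.15376027,  0.01836367]), 'torque': array([ 0.00512696, -0.00109456, -0.05823094]), 'grip_force': 0.0, 'width': 0.08705326258402352}
```

View pics/s1.png

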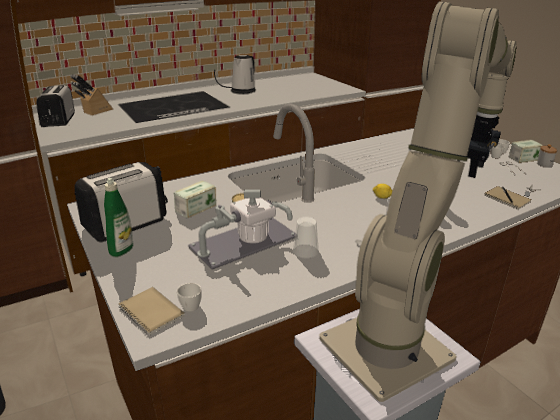

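View pics/t1.png

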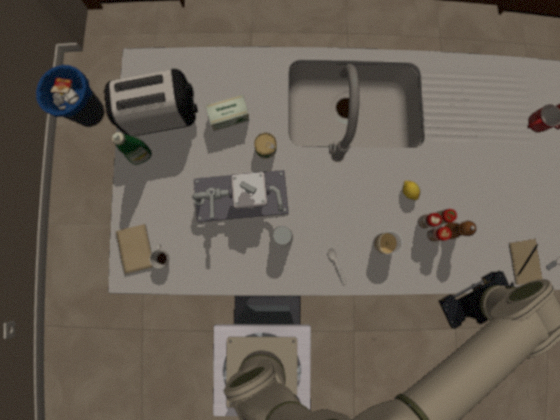

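The scene picture shows the filter around (250,220), with the tumbler at (306,237) and the cup at (190,298). In the top picture the bar lies near (248,187) and runs right and down, about 62° from world x. The lever, near (212,203), points at the robot, so it is closed. Point heights match the stated sizes, and the filter yaw is about +0.1. I'll move above the plug next.

arm_command:
  xyz:
    - [0.03,0.05,0.07]
    - [0.315,0.603,0.09]
    - [0.315,0.603,0.09]
    - [0.315,0.603,0.09]
    - [0.315,0.603,0.09]
    - [0.315,0.603,0.09]
    - [0.315,0.603,0.09]
    - [0.315,0.603,0.09]
    - [0.315,0.603,0.09]
    - [0.315,0.603,0.09]
    - [0.315,0.603,0.09]
    - [0.315,0.603,0.09]
    - [0.315,0.603,0.09]
    - [0.315,0.603,0.09]
    - [0.315,0.603,0.09]
    - [0.315,0.603,0.09]
    - [0.315,0.603,0.09]
    - [0.315,0.603,0.09]
    - [0.315,0.603,0.09]
    - [0.315,0.603,0.09]
  rot:
    - [0,0,0.1]
    - [0,0,0.6]
    - [0,0,0.6]
    - [0,0,0.6]
    - [0,0,0.6]
    - [0,0,0.6]
    - [0,0,0.6]
    - [0,0,0.6]
    - [0,0,0.6]
    - [0,0,0.6]
    - [0,0,0.6]
    - [0,0,0.6]
    - [0,0,0.6]
    - [0,0,0.6]
    - [0,0,0.6]
    - [0,0,0.6]
    - [0,0,0.6]
    - [0,0,0.6]
    - [0,0,0.6]
    - [0,0,0.6]

```text
time: 2.57
ee_pos: [0.5827, 0.0377, 0.3124]
eef_rot: [0.867, 0.498, -0.0, 0.0]
ft_force: [1.2, -0.9, 0.1]
width: 0.0871
grip_force: 0.0
```

Run:
```python
from h import *
s=r.read_state();print(s['time'],s['ee_pos'],s['eef_rot'],s['joint_positions'].round(3))
snap('wrist','w1.png')
find(['plug_grip','valve_axis','lever_tip'],'wrist','spot_point')
m=r.camera_model('wrist');print(m)
```

```text
2.5667 [0.58274851 0.0376639  0.31235089] [ 8.67191866e-01  4.97974081e-01 -2.65954232e-04  1.04608402e-04] [ 0.373  0.271 -0.641  1.399  0.161  1.525 -0.786]
wrist spot_point plug_grip 0.83 [0.5903 0.037  0.1587]
wrist spot_point plug_grip 0.27 [0.3798 0.332  0.0027]
wrist spot_point valve_axis 0.9 [0.5738 0.1524 0.1391]
wrist spot_point lever_tip 0.56 [0.5167 0.153  0.1374]
{'fx': 366.64078514789446, 'fy': 366.64078514789446, 'cx': 284.75771322403335, 'cy': 209.68958335429505, 'k1': -0.04056773767302582, 'T': array([[ 8.62668381e-01,  4.88000624e-01,  1.32885877e-01,
         6.19954568e-01],
       [-5.05769707e-01,  8.32090430e-01,  2.27645600e-01,
         1.00140275e-01],
       [ 5.18128604e-04, -2.63592312e-01,  9.64634036e-01,
         4.75025133e-01],
       [ 0.00000000e+00,  0.00000000e+00,  0.00000000e+00,
         1.00000000e+00]])}
```

View pics/w1.png

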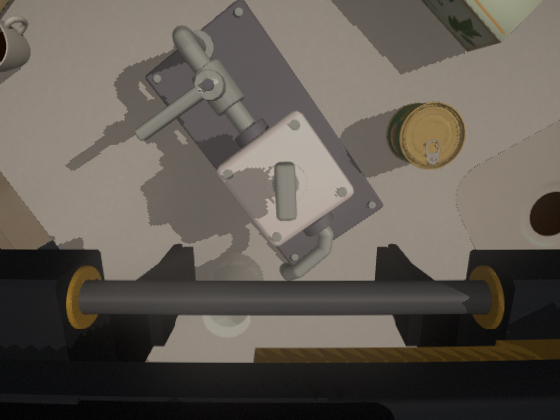

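The wrist picture shows the bar at about (286,190), nearly upright, with the head round it. The lever runs from (210,83) to (140,135), the tumbler is at (232,290) and the tin at (427,135). Next I'll measure the bar precisely.

```bash
cat >> h.py <<'E'
def unproj(cam,uv,z):
    m=r.camera_model(cam);T=np.array(m['T'])
    K=np.array([[m['fx'],0,m['cx']],[0,m['fy'],m['cy']],[0,0,1]])
    u=cv2.undistortPoints(np.array(uv,float).reshape(-1,1,2),K,np.array([m['k1'],0,0,0.]))[:,0]
    d=np.c_[u[:,0],-u[:,1],-np.ones(len(u))]@T[:3,:3].T
    return T[:3,3]+d*((z-T[2,3])/d[:,2])[:,None]
E
python3 - <<'E'
from h import *
im=cv2.imread('pics/w1.png')
c=im[150:235,255:330]
cv2.imwrite('pics/c1.png',cv2.resize(c,None,fx=7,fy=7,interpolation=cv2.INTER_NEAREST))
print(unproj('wrist',[[285,165],[286,187],[287,211]],.168).round(4))
E
```

```text
[[0.5975 0.0612 0.168 ]
 [0.5887 0.0445 0.168 ]
 [0.5787 0.0257 0.168 ]]
```

View pics/c1.png

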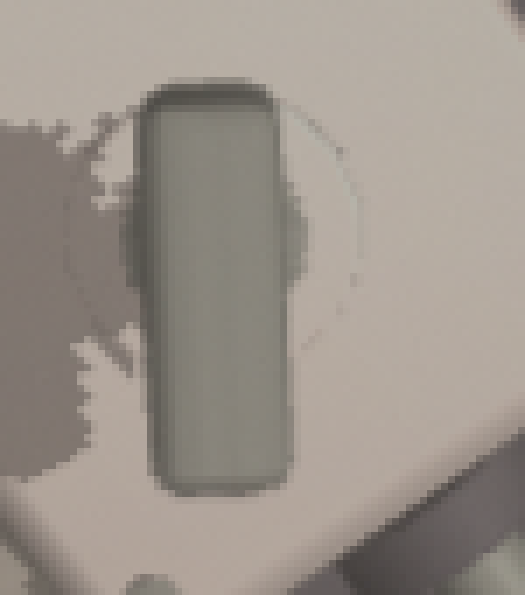

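The crop shows the bar's top face spanning about (285,164) to (287,220). Its centre works out at (0.586, 0.040) with a bearing of about 1.075. I'll descend to it and pinch.

arm_command:
  xyz:
    - [0.003,0.002,-0.04]
    - [0.003,0.002,-0.08]
    - [0.003,0.002,-0.12]
    - [0.003,0.002,-0.15]
    - [0.003,0.002,-0.175]
    - [0.003,0.002,-0.175]
    - [0.003,0.002,-0.175]
  rot:
    - [0,0,0.035]
    - [0,0,0.035]
    - [0,0,0.035]
    - [0,0,0.035]
    - [0,0,0.035]
    - [0,0,0.035]
    - [0,0,0.035]

```text
time: 3.35
ee_pos: [0.5853, 0.0394, 0.1374]
eef_rot: [0.859, 0.513, -0.001, -0.0]
ft_force: [0.6, 0.4, 1.8]
width: 0.0871
grip_force: 0.0
```

arm_command:
  xyz:
    - [0,0,0]
    - [0,0,0]
    - [0,0,0]
    - [0,0,0]
    - [0,0,0]
    - [0,0,0]
    - [0,0,0]
    - [0,0,0]
  rot:
    - [0,0,0]
    - [0,0,0]
    - [0,0,0]
    - [0,0,0]
    - [0,0,0]
    - [0,0,0]
    - [0,0,0]
    - [0,0,0]
  grip: 0
  squeeze: 50

```text
time: 4.02
ee_pos: [0.5858, 0.0403, 0.1376]
eef_rot: [0.858, 0.513, 0.0, 0.0]
ft_force: [1.0, 0.6, -0.3]
width: 0.0416
grip_force: 0.0
```

Run:
```python
from h import *
s=r.read_state()
for k in('time','ee_pos','eef_rot','joint_positions','ft_force','torque','width','grip_force'):print(k,np.round(s[k],3))
```

```text
time 4.017
ee_pos [0.586 0.04  0.138]
eef_rot [0.858 0.513 0.    0.   ]
joint_positions [ 0.363  0.379 -0.627  1.645  0.236  1.194 -0.811]
ft_force [ 1.003  0.573 -0.252]
torque [-0.007 -0.014  0.058]
width 0.042
grip_force 0.0
```

arm_command:
  xyz:
    - [0,0,0]
    - [0,0,0]
    - [0,0,0]
    - [0,0,0]
    - [0,0,0]
    - [0,0,0]
    - [0,0,0]
    - [0,0,0]
  rot:
    - [0,0,0]
    - [0,0,0]
    - [0,0,0]
    - [0,0,0]
    - [0,0,0]
    - [0,0,0]
    - [0,0,0]
    - [0,0,0]

```text
time: 4.68
ee_pos: [0.5853, 0.0406, 0.1376]
eef_rot: [0.858, 0.513, -0.0, -0.0]
ft_force: [-5.4, 0.4, 3.8]
width: 0.0173
grip_force: 50.0
```

```bash
cat > st.py <<'E'
from h import *
s=r.read_state()
for k in('time','ee_pos','joint_positions','ft_force','torque','width','grip_force'):print(k,np.round(s[k],4))
q=s['eef_rot'];print('yaw',round(2*np.arctan2(q[1],q[0]),4))
E
python3 st.py
```

```text
time 4.6833
ee_pos [0.5853 0.0406 0.1376]
joint_positions [ 0.3624  0.3792 -0.6269  1.6453  0.2353  1.1947 -0.8106]
ft_force [-5.3903  0.4004  3.7631]
torque [ 0.2511  1.094  -0.0109]
width 0.0173
grip_force 49.9636
yaw 1.0782
```

arm_command:
  xyz:
    - [-0.001,0,0]
    - [-0.001,0,0]
    - [-0.001,0,0]
    - [-0.001,0,0]
    - [-0.001,0,0]
    - [-0.001,0,0]
  rot:
    - [0,0,-0.07]
    - [0,0,-0.14]
    - [0,0,-0.21]
    - [0,0,-0.28]
    - [0,0,-0.35]
    - [0,0,-0.35]

```text
time: 5.18
ee_pos: [0.5855, 0.0403, 0.1377]
eef_rot: [0.935, 0.354, 0.001, 0.0]
ft_force: [2.4, 1.2, -0.5]
width: 0.018
grip_force: 50.0
```

```bash
python3 st.py
```

```text
time 5.1833
ee_pos [0.5855 0.0403 0.1377]
joint_positions [ 0.3193  0.3657 -0.5703  1.6495  0.2102  1.1864 -1.1459]
ft_force [ 2.3508  1.1969 -0.5185]
torque [ 0.0794 -0.5502  0.1601]
width 0.018
grip_force 49.9775
yaw 0.7247
```

arm_command:
  xyz:
    - [0,0,0]
    - [0,0,0]
    - [0,0,0]
    - [0,0,0]
  rot:
    - [0,0,-0.05]
    - [0,0,-0.1]
    - [0,0,-0.15]
    - [0,0,-0.15]

```text
time: 5.52
ee_pos: [0.5855, 0.0401, 0.1377]
eef_rot: [0.959, 0.285, 0.001, 0.0]
ft_force: [3.4, 0.6, -1.5]
width: 0.0173
grip_force: 50.0
```

```bash
python3 st.py
```

```text
time 5.5167
ee_pos [0.5855 0.0401 0.1377]
joint_positions [ 0.3015  0.3614 -0.5473  1.6504  0.2005  1.1845 -1.2858]
ft_force [ 3.3715  0.5786 -1.4534]
torque [ 0.0212 -0.911   0.1842]
width 0.0173
grip_force 49.9816
yaw 0.5778
```

arm_command:
  xyz:
    - [0,0,0]
    - [0,0,0]
    - [0,0,0]
    - [0,0,0]
  rot:
    - [0,0,-0.05]
    - [0,0,-0.1]
    - [0,0,-0.15]
    - [0,0,-0.15]

```text
time: 5.85
ee_pos: [0.5855, 0.04, 0.1376]
eef_rot: [0.977, 0.213, 0.001, 0.0]
ft_force: [4.4, -0.1, -2.9]
width: 0.0172
grip_force: 50.0
```

```bash
python3 st.py
```

```text
time 5.85
ee_pos [0.5855 0.04   0.1376]
joint_positions [ 0.2833  0.3573 -0.5241  1.6514  0.1909  1.1826 -1.4281]
ft_force [ 4.3726 -0.0806 -2.8858]
torque [-0.088  -1.1671  0.1873]
width 0.0172
grip_force 49.9828
yaw 0.4285
```

arm_command:
  xyz:
    - [0,0,0]
    - [0,0,0]
    - [0,0,0]
  rot:
    - [0,0,-0.05]
    - [0,0,-0.1]
    - [0,0,-0.1]

```text
time: 6.1
ee_pos: [0.5856, 0.0398, 0.1377]
eef_rot: [0.987, 0.164, 0.001, 0.0]
ft_force: [5.7, -0.4, -2.7]
width: 0.0172
grip_force: 50.0
```

```bash
python3 st.py
```

```text
time 6.1
ee_pos [0.5856 0.0398 0.1377]
joint_positions [ 0.2713  0.3546 -0.5088  1.652   0.1847  1.1813 -1.5232]
ft_force [ 5.7409 -0.4465 -2.7063]
torque [-0.2111 -1.178   0.2348]
width 0.0172
grip_force 49.9831
yaw 0.3287
```

arm_command:
  xyz:
    - [0.001,0,0]
    - [0.001,0,0]
    - [0.001,0,0]
  rot:
    - [0,0,-0.05]
    - [0,0,-0.1]
    - [0,0,-0.1]

```text
time: 6.35
ee_pos: [0.5858, 0.0398, 0.1376]
eef_rot: [0.993, 0.114, -0.0, 0.0]
ft_force: [0.8, -0.7, 0.7]
width: 0.0176
grip_force: 50.0
```

```bash
python3 st.py
```

```text
time 6.35
ee_pos [0.5858 0.0398 0.1376]
joint_positions [ 0.2586  0.3539 -0.4933  1.6505  0.179   1.1826 -1.6188]
ft_force [ 0.7918 -0.7244  0.6712]
torque [-0.4944 -0.088   0.2189]
width 0.0176
grip_force 49.9822
yaw 0.2289
```

arm_command:
  xyz:
    - [0,0,0]
    - [0,0,0]
    - [0,0,0]
  rot:
    - [0,0,-0.05]
    - [0,0,-0.1]
    - [0,0,-0.1]

```text
time: 6.6
ee_pos: [0.5858, 0.0396, 0.1376]
eef_rot: [0.998, 0.065, -0.0, 0.0]
ft_force: [0.3, -2.3, 1.1]
width: 0.0175
grip_force: 50.0
```

```bash
python3 st.py
```

```text
time 6.6
ee_pos [0.5858 0.0396 0.1376]
joint_positions [ 0.2467  0.3513 -0.4781  1.6512  0.1729  1.1814 -1.714 ]
ft_force [ 0.3419 -2.3172  1.1326]
torque [-0.655  -0.0256  0.2106]
width 0.0175
grip_force 49.9831
yaw 0.1292
```

arm_command:
  xyz:
    - [0,0,0]
    - [0,0,0]
    - [0,0,0]
  rot:
    - [0,0,-0.05]
    - [0,0,-0.1]
    - [0,0,-0.1]

```text
time: 6.85
ee_pos: [0.5858, 0.0395, 0.1376]
eef_rot: [1.0, 0.015, -0.0, 0.0]
ft_force: [0.1, -2.8, 1.4]
width: 0.0174
grip_force: 50.0
```

```bash
python3 st.py
```

```text
time 6.85
ee_pos [0.5858 0.0395 0.1376]
joint_positions [ 0.2347  0.349  -0.463   1.6518  0.1669  1.1803 -1.8095]
ft_force [ 0.1474 -2.8089  1.3806]
torque [-0.8513  0.0132  0.1946]
width 0.0174
grip_force 49.9848
yaw 0.0293
```

Drag is steady at about 0.2 N m and not yet binding. I'll keep turning.

arm_command:
  xyz:
    - [0,-0.0005,0]
    - [0,-0.0005,0]
    - [0,-0.0005,0]
    - [0,-0.0005,0]
  rot:
    - [0,0,-0.05]
    - [0,0,-0.1]
    - [0,0,-0.15]
    - [0,0,-0.15]

```text
time: 7.18
ee_pos: [0.5857, 0.0393, 0.1376]
eef_rot: [0.998, -0.06, -0.0, 0.0]
ft_force: [0.0, -4.1, 2.1]
width: 0.0175
grip_force: 50.0
```

```bash
python3 st.py
```

```text
time 7.1833
ee_pos [0.5857 0.0393 0.1376]
joint_positions [ 0.2174  0.3455 -0.4407  1.653   0.1577  1.1787 -1.952 ]
ft_force [ 0.009  -4.1428  2.0616]
torque [-0.7874  0.1171  0.158 ]
width 0.0175
grip_force 49.9847
yaw -0.1203
```

arm_command:
  xyz:
    - [0,-0.001,0]
    - [0,-0.001,0]
    - [0,-0.001,0]
    - [0,-0.001,0]
  rot:
    - [0,0,-0.05]
    - [0,0,-0.1]
    - [0,0,-0.15]
    - [0,0,-0.15]

```text
time: 7.52
ee_pos: [0.5857, 0.0391, 0.1376]
eef_rot: [0.991, -0.134, -0.0, -0.0]
ft_force: [0.3, -1.1, 0.8]
width: 0.0172
grip_force: 50.0
```

```bash
python3 st.py
```

```text
time 7.5167
ee_pos [0.5857 0.0391 0.1376]
joint_positions [ 0.2007  0.3422 -0.4188  1.6541  0.1481  1.177  -2.0939]
ft_force [ 0.2808 -1.0655  0.752 ]
torque [-0.3257  0.2054  0.1782]
width 0.0172
grip_force 49.982
yaw -0.2695
```

arm_command:
  xyz:
    - [0,0,0]
    - [0,0,0]
    - [0,0,0]
  rot:
    - [0,0,-0.05]
    - [0,0,-0.1]
    - [0,0,-0.1]

```text
time: 7.77
ee_pos: [0.5856, 0.0389, 0.1376]
eef_rot: [0.983, -0.184, -0.0, 0.0]
ft_force: [-1.1, -1.6, 1.9]
width: 0.0175
grip_force: 50.0
```

```bash
python3 st.py
```

```text
time 7.7667
ee_pos [0.5856 0.0389 0.1376]
joint_positions [ 0.1889  0.3401 -0.4041  1.6548  0.1426  1.1762 -2.1896]
ft_force [-1.1313 -1.6114  1.8642]
torque [-0.2961  0.3135  0.3003]
width 0.0175
grip_force 50.0089
yaw -0.3694
```

arm_command:
  xyz:
    - [0,0,0]
    - [0,0,0]
    - [0,0,0]
    - [0,0,0]
  rot:
    - [0,0,-0.03]
    - [0,0,-0.06]
    - [0,0,-0.07]
    - [0,0,-0.07]

```text
time: 8.1
ee_pos: [0.5857, 0.0388, 0.1376]
eef_rot: [0.976, -0.218, -0.0, 0.0]
ft_force: [-2.2, -1.1, 2.9]
width: 0.0173
grip_force: 50.0
```

```bash
python3 st.py
```

```text
time 8.1
ee_pos [0.5857 0.0388 0.1376]
joint_positions [ 0.1808  0.3388 -0.394   1.6553  0.1387  1.1756 -2.256 ]
ft_force [-2.1922 -1.0789  2.8811]
torque [-0.2546  0.4586  0.3847]
width 0.0173
grip_force 50.0399
yaw -0.4386
```

arm_command:
  xyz:
    - [0,0,0]
    - [0,0,0]
    - [0,0,0]
    - [0,0,0]
    - [0,0,0]
  rot:
    - [0,0,-0.03]
    - [0,0,-0.06]
    - [0,0,-0.09]
    - [0,0,-0.09]
    - [0,0,-0.09]

```text
time: 8.52
ee_pos: [0.5856, 0.0388, 0.1376]
eef_rot: [0.965, -0.261, -0.0, 0.0]
ft_force: [-5.1, -0.6, 3.4]
width: 0.0179
grip_force: 50.1
```

```bash
python3 st.py
```

```text
time 8.5167
ee_pos [0.5856 0.0388 0.1376]
joint_positions [ 0.1702  0.337  -0.3809  1.6559  0.1337  1.175  -2.3427]
ft_force [-5.0632 -0.6085  3.4189]
torque [-0.3024  0.7952  0.45  ]
width 0.0179
grip_force 50.1194
yaw -0.5289
```

arm_command:
  xyz:
    - [-0.001,0,0]
    - [-0.001,0,0]
    - [-0.001,0,0]
    - [-0.001,0,0]
  rot:
    - [0,0,-0.02]
    - [0,0,-0.04]
    - [0,0,-0.04]
    - [0,0,-0.04]

```text
time: 8.85
ee_pos: [0.5853, 0.0388, 0.1377]
eef_rot: [0.959, -0.282, 0.001, -0.0]
ft_force: [3.1, -1.8, 0.5]
width: 0.0176
grip_force: 50.2
```

```bash
python3 st.py
```

```text
time 8.85
ee_pos [0.5853 0.0388 0.1377]
joint_positions [ 0.1658  0.3345 -0.375   1.6583  0.131   1.1725 -2.3836]
ft_force [ 3.1317 -1.8304  0.4788]
torque [-0.1715 -0.7329  0.5343]
width 0.0176
grip_force 50.2198
yaw -0.5717
```

Torque is 0.53 N m, which is snug. I'll release, lift and turn toward the lever.

arm_command:
  xyz:
    - [0,0,0]
    - [0,0,0]
    - [0,0,0]
    - [0,0,0]
    - [0,0,0]
    - [0,0,0]
    - [0,0,0]
    - [0,0,0]
  rot:
    - [0,0,0]
    - [0,0,0]
    - [0,0,0]
    - [0,0,0]
    - [0,0,0]
    - [0,0,0]
    - [0,0,0]
    - [0,0,0]
  grip: 0.7

```text
time: 9.52
ee_pos: [0.5847, 0.0388, 0.1375]
eef_rot: [0.959, -0.282, -0.0, 0.0]
ft_force: [-0.1, -0.4, -0.5]
width: 0.0587
grip_force: 0.0
```

arm_command:
  xyz:
    - [0,0,0.03]
    - [0,0,0.07]
    - [0,0,0.11]
    - [0,0,0.15]
    - [-0.04,0.06,0.16]
    - [-0.072,0.11,0.16]
    - [-0.072,0.11,0.16]
    - [-0.072,0.11,0.16]
    - [-0.072,0.11,0.16]
    - [-0.072,0.11,0.16]
    - [-0.072,0.11,0.16]
    - [-0.072,0.11,0.16]
    - [-0.072,0.11,0.16]
    - [-0.072,0.11,0.16]
    - [-0.072,0.11,0.16]
    - [-0.072,0.11,0.16]
    - [-0.072,0.11,0.16]
    - [-0.072,0.11,0.16]
    - [-0.072,0.11,0.16]
    - [-0.072,0.11,0.16]
  rot:
    - [0,0,0]
    - [0,0,0]
    - [0,0,0]
    - [0,0,0.12]
    - [0,0,0.24]
    - [0,0,0.36]
    - [0,0,0.48]
    - [0,0,0.6]
    - [0,0,0.72]
    - [0,0,0.84]
    - [0,0,0.96]
    - [0,0,1.08]
    - [0,0,1.2]
    - [0,0,1.32]
    - [0,0,1.44]
    - [0,0,1.56]
    - [0,0,1.68]
    - [0,0,1.8]
    - [0,0,1.92]
    - [0,0,2.0]

```text
time: 11.18
ee_pos: [0.5128, 0.1488, 0.2976]
eef_rot: [0.754, 0.657, 0.0, 0.0]
ft_force: [-0.2, 0.3, -0.4]
width: 0.0606
grip_force: 0.0
```

arm_command:
  xyz:
    - [0,0,0]
    - [0,0,0]
    - [0,0,0]
    - [0,0,0]
    - [0,0,0]
    - [0,0,0]
    - [0,0,0]
    - [0,0,0]
    - [0,0,0]
    - [0,0,0]
    - [0,0,0]
    - [0,0,0]
    - [0,0,0]
    - [0,0,0]
    - [0,0,0]
    - [0,0,0]
  rot:
    - [0,0,0.12]
    - [0,0,0.24]
    - [0,0,0.36]
    - [0,0,0.48]
    - [0,0,0.6]
    - [0,0,0.72]
    - [0,0,0.84]
    - [0,0,0.96]
    - [0,0,1.08]
    - [0,0,1.2]
    - [0,0,1.32]
    - [0,0,1.44]
    - [0,0,1.56]
    - [0,0,1.68]
    - [0,0,1.72]
    - [0,0,1.72]

```text
time: 12.52
ee_pos: [0.5128, 0.1487, 0.2976]
eef_rot: [-0.004, 1.0, 0.0, -0.0]
ft_force: [-0.1, 0.8, -0.1]
width: 0.0611
grip_force: 0.0
```

```bash
python3 st.py
python3 - <<'E'
from h import *
snap('wrist','w2.png')
find(['plug_grip','valve_axis','lever_tip'],'wrist','spot_point')
E
```

```text
time 12.5167
ee_pos [0.5128 0.1487 0.2976]
joint_positions [ 0.3124  0.1673 -0.7618  1.5487  0.1157  1.4719  1.125 ]
ft_force [-0.0536  0.8493 -0.0788]
torque [ 0.0459 -0.1872 -0.0153]
width 0.0611
grip_force 0.0
yaw 3.1497
wrist spot_point plug_grip 0.6 [0.5883 0.038  0.1574]
wrist spot_point valve_axis 0.84 [0.5746 0.1499 0.1434]
wrist spot_point lever_tip 0.69 [0.5151 0.1546 0.1364]
```

View pics/w2.png

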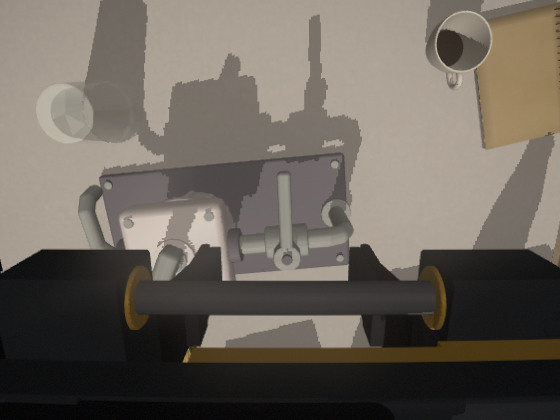

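The wrist picture shows the lever running from its hub at (287,258) to its end at (284,173). It lies along the tool's x axis, at y of about 0.15. The tumbler at (65,112) and the cup are undisturbed. I'll descend and pinch.

arm_command:
  xyz:
    - [0,0.001,-0.04]
    - [0,0.001,-0.08]
    - [0,0.001,-0.12]
    - [0,0.001,-0.15]
    - [0,0.001,-0.17]
    - [0,0.001,-0.17]
  rot:
    - [0,0,0]
    - [0,0,0]
    - [0,0,0]
    - [0,0,0]
    - [0,0,0]
    - [0,0,0]

```text
time: 13.22
ee_pos: [0.5103, 0.1488, 0.1234]
eef_rot: [-0.003, 1.0, -0.001, -0.003]
ft_force: [-0.0, -0.6, 0.6]
width: 0.0607
grip_force: 0.0
```

arm_command:
  xyz:
    - [0,0,0]
    - [0,0,0]
    - [0,0,0]
    - [0,0,0]
    - [0,0,0]
    - [0,0,0]
    - [0,0,0]
    - [0,0,0]
    - [0,0,0]
    - [0,0,0]
    - [0,0,0]
    - [0,0,0]
  rot:
    - [0,0,0]
    - [0,0,0]
    - [0,0,0]
    - [0,0,0]
    - [0,0,0]
    - [0,0,0]
    - [0,0,0]
    - [0,0,0]
    - [0,0,0]
    - [0,0,0]
    - [0,0,0]
    - [0,0,0]
  grip: 0
  squeeze: 12

```text
time: 14.22
ee_pos: [0.5128, 0.1498, 0.1276]
eef_rot: [-0.003, 1.0, 0.0, -0.0]
ft_force: [-1.2, -0.5, 2.1]
width: 0.0119
grip_force: 12.0
```

```bash
python3 st.py
python3 - <<'E'
from h import *
c=np.array([.5730,.1505]);p=r.read_state()['ee_pos'][:2]-c
print('r',np.hypot(*p),'bearing',np.arctan2(p[1],p[0]))
for a in np.arange(.09,1.6,.09):
    C,S=np.cos(-a),np.sin(-a);print(round(a,2),(np.array([[C,-S],[S,C]])@p-p).round(4))
E
```

```text
time 14.2167
ee_pos [0.5128 0.1498 0.1276]
joint_positions [ 0.2769  0.2945 -0.7427  1.788   0.2174  1.1428  1.0418]
ft_force [-1.1617 -0.5126  2.0595]
torque [0.0016 0.0514 0.0865]
width 0.0119
grip_force 11.9547
yaw 3.1479
r 0.0601902046296261 bearing -3.129894968906327
0.09 [0.0002 0.0054]
0.18 [0.0008 0.0108]
0.27 [0.002  0.0161]
0.36 [0.0036 0.0212]
0.45 [0.0057 0.0262]
0.54 [0.0082 0.031 ]
0.63 [0.0111 0.0356]
0.72 [0.0145 0.0399]
0.81 [0.0182 0.0438]
0.9 [0.0222 0.0474]
0.99 [0.0266 0.0506]
1.08 [0.0312 0.0535]
1.17 [0.0361 0.0558]
1.26 [0.0411 0.0578]
1.35 [0.0463 0.0593]
1.44 [0.0516 0.0603]
1.53 [0.057  0.0608]
```

arm_command:
  xyz:
    - [0.0002,0.0054,0]
    - [0.0008,0.0108,0]
    - [0.002,0.0161,0]
    - [0.0036,0.0212,0]
    - [0.0057,0.0262,0]
    - [0.0082,0.031,0]
    - [0.0111,0.0356,0]
    - [0.0145,0.0399,0]
    - [0.0182,0.0438,0]
    - [0.0182,0.0438,0]
  rot:
    - [0,0,-0.09]
    - [0,0,-0.18]
    - [0,0,-0.27]
    - [0,0,-0.36]
    - [0,0,-0.45]
    - [0,0,-0.54]
    - [0,0,-0.63]
    - [0,0,-0.72]
    - [0,0,-0.81]
    - [0,0,-0.81]

```text
time: 15.05
ee_pos: [0.5314, 0.1945, 0.1276]
eef_rot: [0.393, 0.92, 0.0, 0.0]
ft_force: [-0.8, 1.9, 1.5]
width: 0.012
grip_force: 12.0
```

```bash
python3 st.py
```

```text
time 15.05
ee_pos [0.5314 0.1945 0.1276]
joint_positions [ 0.0915  0.3409 -0.6232  1.7124  0.2142  1.1565  0.1724]
ft_force [-0.7883  1.9473  1.4891]
torque [ 0.3022 -0.1421 -0.0932]
width 0.012
grip_force 11.9947
yaw 2.3342
```

arm_command:
  xyz:
    - [0.004,0.0036,0]
    - [0.0084,0.0068,0]
    - [0.013,0.0097,0]
    - [0.0179,0.012,0]
    - [0.0229,0.014,0]
    - [0.0281,0.0155,0]
    - [0.0316,0.0162,0]
    - [0.0316,0.0162,0]
  rot:
    - [0,0,-0.09]
    - [0,0,-0.18]
    - [0,0,-0.27]
    - [0,0,-0.36]
    - [0,0,-0.45]
    - [0,0,-0.54]
    - [0,0,-0.6]
    - [0,0,-0.6]

```text
time: 15.72
ee_pos: [0.563, 0.2105, 0.1277]
eef_rot: [0.646, 0.764, 0.001, -0.0]
ft_force: [0.5, 2.6, -0.4]
width: 0.0118
grip_force: 12.0
```

```bash
python3 st.py
```

```text
time 15.7167
ee_pos [0.563  0.2105 0.1277]
joint_positions [-0.0197  0.3964 -0.5161  1.6231  0.2071  1.1759 -0.4148]
ft_force [ 0.4524  2.6399 -0.3673]
torque [ 0.6386 -0.2882 -0.1261]
width 0.0118
grip_force 11.9907
yaw 1.7382
```

arm_command:
  xyz:
    - [0.0015,0.0002,0]
    - [0.003,0.0004,0]
    - [0.0045,0.0005,0]
    - [0.0045,0.0005,0]
  rot:
    - [0,0,-0.025]
    - [0,0,-0.05]
    - [0,0,-0.075]
    - [0,0,-0.075]

```text
time: 16.05
ee_pos: [0.5672, 0.211, 0.1277]
eef_rot: [0.674, 0.739, 0.001, -0.0]
ft_force: [0.5, 5.3, 0.4]
width: 0.0117
grip_force: 12.0
```

```bash
python3 st.py
```

```text
time 16.05
ee_pos [0.5672 0.211  0.1277]
joint_positions [-0.031   0.4028 -0.5021  1.6122  0.2047  1.1786 -0.4865]
ft_force [0.5144 5.3479 0.4227]
torque [ 1.1407 -0.1398  0.081 ]
width 0.0117
grip_force 11.9855
yaw 1.662
```

arm_command:
  xyz:
    - [0.0015,0.0002,0]
    - [0.003,0.0004,0]
    - [0.003,0.0004,0]
  rot:
    - [0,0,-0.025]
    - [0,0,-0.05]
    - [0,0,-0.05]

```text
time: 16.3
ee_pos: [0.5677, 0.2108, 0.1273]
eef_rot: [0.692, 0.722, -0.002, -0.001]
ft_force: [-11.9, 0.5, 8.6]
width: 0.0126
grip_force: 12.1
```

```bash
python3 st.py
```

```text
time 16.3
ee_pos [0.5677 0.2108 0.1273]
joint_positions [-0.0389  0.4068 -0.4929  1.6062  0.2021  1.1849 -0.5337]
ft_force [-11.86     0.4508   8.6373]
torque [0.2201 2.6864 0.2335]
width 0.0126
grip_force 12.0881
yaw 1.6122
```

arm_command:
  xyz:
    - [0,0,0]
    - [0,0,0]
    - [0,0,0]
    - [0,0,0]
    - [0,0,0]
    - [0,0,0]
    - [0,0,0]
  rot:
    - [0,0,0]
    - [0,0,0]
    - [0,0,0]
    - [0,0,0]
    - [0,0,0]
    - [0,0,0]
    - [0,0,0]
  grip: 0.7

```text
time: 16.88
ee_pos: [0.5702, 0.2104, 0.1275]
eef_rot: [0.692, 0.722, -0.0, 0.0]
ft_force: [-0.4, -0.2, 0.3]
width: 0.0512
grip_force: 0.0
```

arm_command:
  xyz:
    - [0,0,0.03]
    - [0,0,0.06]
    - [0,0,0.1]
    - [0,0,0.14]
    - [-0.02,-0.02,0.18]
    - [-0.04,-0.04,0.2]
    - [-0.04,-0.04,0.2]
    - [-0.04,-0.04,0.2]
  rot:
    - [0,0,0]
    - [0,0,0]
    - [0,0,0]
    - [0,0,0]
    - [0,0,0]
    - [0,0,0]
    - [0,0,0]
    - [0,0,0]

```text
time: 17.55
ee_pos: [0.5304, 0.1698, 0.3299]
eef_rot: [0.693, 0.721, 0.002, 0.002]
ft_force: [0.6, -0.6, -1.2]
width: 0.0608
grip_force: 0.0
```

```bash
python3 st.py
python3 - <<'E'
from h import *
snap('wrist','w3.png')
find(['plug_grip','valve_axis','lever_tip'],'wrist','spot_point')
E
```

```text
time 17.55
ee_pos [0.5304 0.1698 0.3299]
joint_positions [ 0.0417  0.1792 -0.5031  1.4458  0.088   1.5344 -0.4172]
ft_force [ 0.555  -0.5649 -1.2096]
torque [ 0.0034 -0.0975  0.0199]
width 0.0608
grip_force 0.0
yaw 1.611
wrist spot_point plug_grip 0.76 [0.588  0.039  0.1516]
wrist spot_point valve_axis 0.96 [0.5745 0.1504 0.1363]
wrist spot_point lever_tip 0.57 [0.5701 0.2152 0.1303]
```

View pics/w3.png

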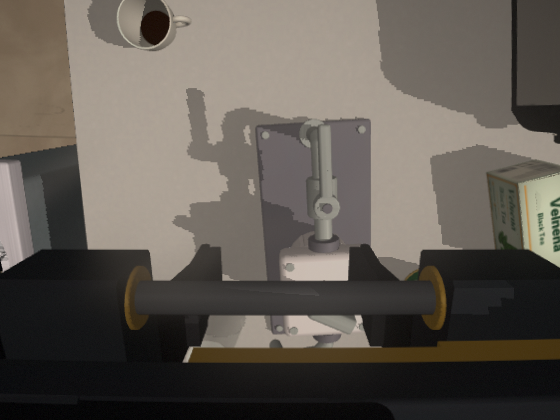

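Run:
```python
from h import *
def b(uv,z):
    p=unproj('wrist',uv,z);d=(p[1]-p[0])[:2];return np.arctan2(d[1],d[0]).round(3)
print('lever',b([[326.5,207],[323.5,127]],.1465),'plate bolts L',b([[279,328],[265,135]],.012),'plate R edge',b([[370.5,235],[370,121]],.01))
```

```text
lever 1.679 plate bolts L 1.673 plate R edge 1.678
```

The lever's bearing (1.679) matches the filter axis (about 1.676), and it was pushed against its stop. Nothing else was touched, so I'm handing in.

```bash
python3 -c "
from bench import r
print(r.close_job())"
```

```text
the job is handed in; nothing more can be done
None
```

The vent plug is snug at about 0.53 N m, the inlet lever is fully open against its stop and in line with the pipe, the arm touched none of the loose items, and the job was handed in at about 18 s.

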